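Feel out the binding latch wheel

TASK

Three spring-return latch wheels from the deposit-box doors stand in the oak block: two run freely and spring home by themselves, one binds. Taking the hubs in a light but firm grip (about 18 N, never squeezing or pressing hard), turn the wheels one at a time by an eighth of a turn or more where they stand until you find the one that drags and stays turned when you let go of it. Leaving its wheel turned, lift that one out and stand it upright on the floor of the open maroon tin box, set down gently; leave the other two seated in the block with their wheels home, and the valuables undisturbed.

Things in the scene. Friction and masses are not known exactly. Their poses are not given: they have to be found in the camera images.
- roller_a: One of three outwardly alike loose latch wheels on spindles (0.3 to 0.5 kg); exactly one binds, found only by turning them. Origin: centre of the underside of its foot, z up the spindle, x, y square to the foot. Going up (mm): foot 40 x 40 x 20, pillar 22 dia to z 30, wheel 68 dia from z 30 to 42, round hub 30 dia (the grip, one piece with the wheel) from z 42 to 72; all steel.
- hub_a (a point): Centre of the top face of the hub of roller_a, 72 above its origin; the wheel's top face is 30 below it. In a socket it stands 90 above the table.
- wheel_a (a joint): Angle (rad) of that wheel on its foot, + anticlockwise from above, range 3 either way; a dark line on its face points along the foot's x at 0 (home), where it starts (within 0.05). A return spring (0.11 N m per rad) pushes a free wheel home within 2 s. The binding one rubs dry (0.17 N m) at every angle, so when held turned it shows no push home, and stays where let go.
- roller_b: Another latch wheel on its spindle, same shape, sizes, origin and axes as roller_a.
- hub_b (a point): Centre of the top face of the hub of roller_b, 72 above its origin; the wheel's top face is 30 below it. In a socket it stands 90 above the table.
- wheel_b (a joint): As wheel_a, for roller_b.
- roller_c: Another latch wheel on its spindle, same shape, sizes, origin and axes as roller_a.
- hub_c (a point): Centre of the top face of the hub of roller_c, 72 above its origin; the wheel's top face is 30 below it. In a socket it stands 90 above the table.
- wheel_c (a joint): As wheel_a, for roller_c.
- block: Fixed dark oak block 90 (x) x 310 (y) x 30 high with a row of three square sockets 43 wide and 12 deep at its y = -100, 0 and +100, in each of which one of the spindles stands, its foot kept from turning (0.05 rad of play). Origin: centre of its underside, z up.
- tin: Fixed maroon tin box, open: 160 x 160 outside, walls 3 thick and 45 high, empty. Origin: centre of its underside. Its domed lid is folded right back and lies behind it (its +x side, out to 250 from the origin, lower than 50).
- tin_floor (a point): Centre of the tin box's inner floor, 3 above the table.
- candlestick: Silver candlestick, 70 dia foot, 95 tall; a loose bystander. Origin: centre of its underside.
- brooch: Round shell cameo brooch 32 dia, 12 high, beside an end of the block; a loose bystander. Origin: centre of its underside.
- watch: Gold pocket watch 48 dia, 12 thick, crown to its +x, at the robot side of the block; a loose bystander. Origin: centre of its underside.
- snuffbox: Pewter snuff box 50 x 70 x 24, behind the block; a loose bystander. Origin: centre of its underside.
- loupe: Eye loupe 36 dia, 30 tall; a loose bystander. Origin: centre of its underside.
- coins: Stack of coins 26 dia, 30 tall; a loose bystander. Origin: centre of its underside.
Things that resemble listed ones, but are neither listed nor needed, are in the scene too. Leave any orange or purple look-alike of the roller_c alone.

How it is judged:
By the outcome, as a careful person would: the job done as asked, in the order asked, and still so for the second after the job is handed in, with the robot touching nothing.
It also fails if it takes over 72 s, if anything falls off the work surface, if the arm or the gripper's body presses on something with over 40 N, if the wrist force passes 120 N, or if a joint passes its speed limit or range.

ROBOT

A 6-joint arm with a two-finger parallel gripper is mounted at the origin on the work surface. World frame = base frame: x ahead of the robot, y to its left, z up, the work surface at z = 0. Lengths are in m, angles in rad, forces in N, time in s.
With the tool pointing down it reaches from about 0.35 to 0.975 m from the base axis. Payload 4.9 kg.
Tool frame: the origin (TCP) lies between the finger pads; the fingertips stand 19 mm ahead of it and the grasp point (between the pads) is the TCP; z points along the fingers, y is the line along which they close (so a half turn about z gives the same grasp; the last joint's range is limited). The gripper opens to 85 mm and grips with 20 to 120 N. Pads are 22 mm wide; open, the fingers measure 114 mm over their backs; the gripper's body (76 mm by 85 mm) begins 54 mm behind the grasp point. The pads swing forward as they close: fully open they stand 13 mm farther back than shut.
Start: joints at [-1.239, 0.053, 1.613, -0, 1.476, -0.119], TCP at [0.272, -0.563, 0.25] pointing down, gripper open.
Joint ranges: [-3.01, 3.01], [-1.01, 2.22], [0.06, 2.58], [-1.02, 4.17], [0.09, 2.62], [-3.14, 3.14]. Speed limits (rad/s): [2.57, 2.57, 3.14, 3.14, 3.14, 3.14].

INTERFACE

Orientations are given as a rotation vector (axis times angle).
In Python, from station import ctrl gives the robot as it stands. The module is installed in compiled form; this text tells all that it offers.
- The arm moves only by the tool servo_tool, never from a script. Its argument "increments" is a list that holds one entry, the list of rows, each a list of 5 numbers: the finger opening in cm, from 0 to 8.54, then the shift along the tool's x, y, z in cm, then the turn about the tool's z in degrees. A call has 1 to 5 rows; each row is the pose to reach, as a shift and turn from the pose commanded when the call began, along the tool's axes at that moment; what a row does not reach only later rows make up. A row lasts 1/10 s, in which the tool goes at most 50 mm and 8.59 degrees, less where a joint would pass 70% of its speed; a pose out of reach is approached as far as the arm can. A call with a gripper value outside its range is refused whole. The fingers move at their own pace and stop on an object; "newtons" is the grip in N (left out, the last holds). Time passes only in rows, so rows that repeat a pose let the fingers close. It gives the time, the measured TCP pose, the force, the opening and the grip force at its end, in the units of the state.
- ctrl.get_obs(): the state, without advancing time (a new reading comes with each control period).
- ctrl.get_image(name): name is "side" or "top"; returns a dict with "img" (384x512x3 uint8, red, green, blue), "fx", "fy", "cx", "cy" (pixels), "rvec" (rotation vector, rad) and "tvec" (3), from world to camera coordinates, as OpenCV has them. Camera axes: x right, y down, z forward; pixel columns grow to the right and rows downward; lengths in m; the calibration is good to about 2 mm. A picture is of the moment at which its call begins. There is no depth.
- ctrl.finish_job(): hands the job in; it is judged then, once.
The state is a dict: "t": time; "q": joint angles; "dq": joint speeds; "effort": joint torques, N m; "tool_pos": TCP position; "tool_rot": TCP orientation; "contact_force": force on the tool from outside, world axes, zero at the start; "wrist_torque": the same for the moment, N m; "opening": finger opening in m; "grip_force": force on a finger pad.
Only numpy, scipy, OpenCV 4.12 (cv2) and the standard library are available. Lean on these libraries where they do the work, as an engineer would, in place of code of your own. Each camera call takes 0.05 s, during which the arm holds its last target. There are 200 camera calls.

## Working session

There is one attempt and no reset: what is moved stays moved. The work goes in short steps, Python scripts to look and compute and a tool call to move; the robot and the scene stay as the last step left them, time stands still between calls to the robot, and variables do not carry over. Pictures are saved under pics/ and viewed, at most 10 in all, crops included, and the job is handed in when it is done.

Besides the shell and the picture viewer there is one more tool, called after ">>>" by a JSON object that holds its "api" and its "payload", one argument or row to a line. servo_tool: Moves the arm, as the interface text tells. Its arguments: {"type":"object","properties":{"increments":{"type":"array"},"newtons":{"type":"number"}},"required":["increments"]}

```bash
mkdir -p pics
cat > h.py <<'E'
import numpy as np, cv2
from station import ctrl
from scipy.spatial.transform import Rotation as R
def shot(n,f):
    d=ctrl.get_image(n); cv2.imwrite(f,d["img"][:,:,::-1]); return d
def cam(d):
    return np.array([[d["fx"],0,d["cx"]],[0,d["fy"],d["cy"]],[0,0,1.]]),R.from_rotvec(np.ravel(d["rvec"])).as_matrix(),np.ravel(d["tvec"])
def px2w(d,u,v,z):
    K,Rm,t=cam(d); c=-Rm.T@t; r=Rm.T@np.linalg.solve(K,[u,v,1]); return c+r*(z-c[2])/r[2]
def w2px(d,p):
    K,Rm,t=cam(d); q=K@(Rm@np.array(p)+t); return q[:2]/q[2]
E
python3 - <<'E'
from h import *
import pickle
D={}
for n in("top","side"):
    d=shot(n,f"pics/{n}0.png"); D[n]=d
pickle.dump(D,open("d0.pkl","wb"))
o=ctrl.get_obs(); print(o)
E
```

```text
{'t': 0.1, 'q': array([-1.23900607e+00,  5.33362235e-02,  1.61417955e+00,  1.57250470e-06,
        1.47603473e+00, -1.19013289e-01]), 'dq': array([ 0.00062692, -0.00170745, -0.00257658, -0.0012754 ,  0.00163204,
        0.00164318]), 'effort': array([ 6.98194390e-05, -3.94904315e+01, -3.71362996e+01, -4.52335121e-05,
        3.96241856e-03, -6.27806628e-06]), 'tool_pos': array([ 0.27211965, -0.56204393,  0.24914415]), 'tool_rot': array([-3.06022650e+00, -7.01704266e-01,  3.23921893e-04]), 'contact_force': array([-0.91068756,  0.53277048, -0.18872652]), 'wrist_torque': array([-0.02358588, -0.05198659,  0.04566649]), 'grip_force': 0.0, 'opening': 0.08520668896147364}
```

View pics/top0.png

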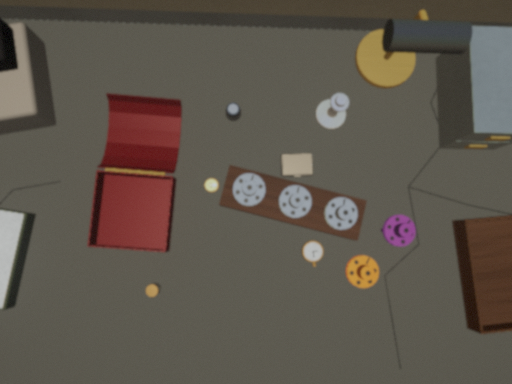

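View pics/side0.png

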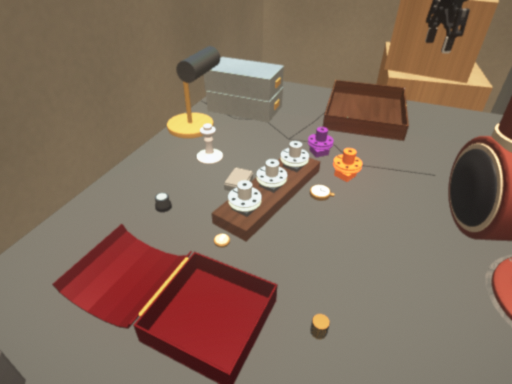

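The top view shows the block's three wheels near px (249,189), (295,201) and (341,212), the tin at (133,211), the watch at (313,251), and the orange and purple decoys at right. I'll localise the hubs and tin precisely.

Run:
```python
from h import *
import pickle
D=pickle.load(open("d0.pkl","rb")); d=D["top"]; s=D["side"]
a=cv2.resize(d["img"][140:290,200:400],(800,600),interpolation=cv2.INTER_CUBIC); cv2.imwrite("pics/c1.png",a[:,:,::-1])
b=cv2.resize(s["img"][130:240,200:360],(800,550),interpolation=cv2.INTER_CUBIC); cv2.imwrite("pics/c2.png",b[:,:,::-1])
K,Rm,t=cam(d); print("cam",-Rm.T@t,K[0,0]); K,Rm,t=cam(s); print("side",-Rm.T@t)
for n,u,v,z in [("w1",249,189,.06),("w2",295,201,.06),("w3",341,212,.06),("tinTL",99,172,.045),("tinTR",174,178,.045),("tinBR",166,250,.045),("tinBL",90,247,.045),("watch",313,251,.012),("brooch",211,185,.012),("snuff",297,164,.024),("orange",363,271,.06),("purple",400,230,.06),("bTL",229,168,.03),("bBL",221,204,.03),("bTR",366,201,.03),("bBR",359,237,.03),("candle",331,114,0),("coins",152,291,.03)]:
    print(n,px2w(d,u,v,z).round(3))
```

```text
cam [0.49161019 0.02082048 0.83758149] 375.72200101794454
side [0.35259143 0.52375217 0.51223516]
w1 [0.582 0.005 0.06 ]
w2 [ 0.558 -0.091  0.06 ]
w3 [ 0.537 -0.188  0.06 ]
tinTL [0.615 0.32  0.045]
tinTR [0.605 0.164 0.045]
tinBR [0.454 0.175 0.045]
tinBL [0.459 0.33  0.045]
watch [ 0.453 -0.138  0.012]
brooch [0.595 0.088 0.012]
snuff [ 0.643 -0.101  0.024]
orange [ 0.415 -0.232  0.06 ]
purple [ 0.501 -0.312  0.06 ]
bTL [0.631 0.049 0.03 ]
bBL [0.552 0.064 0.03 ]
bTR [ 0.563 -0.251  0.03 ]
bBR [ 0.485 -0.234  0.03 ]
candle [ 0.767 -0.183  0.   ]
coins [0.369 0.204 0.03 ]
```

View pics/c1.png

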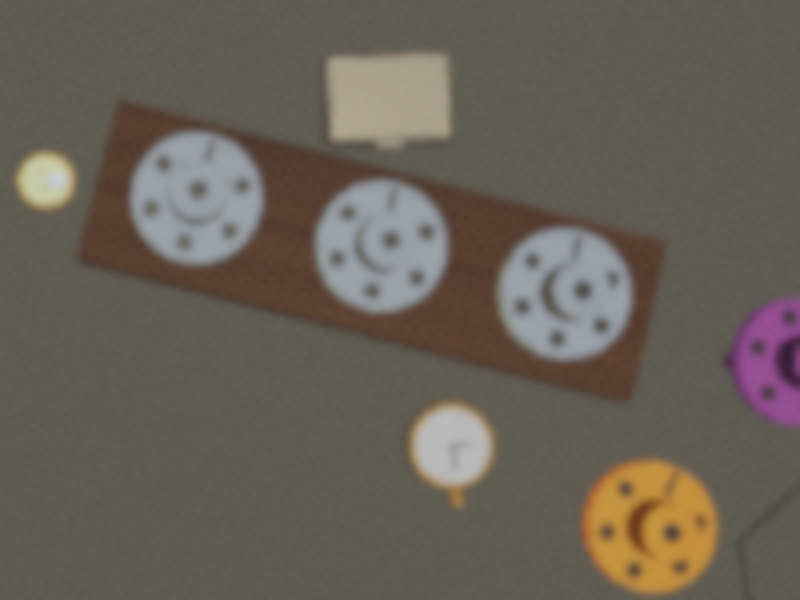

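View pics/c2.png

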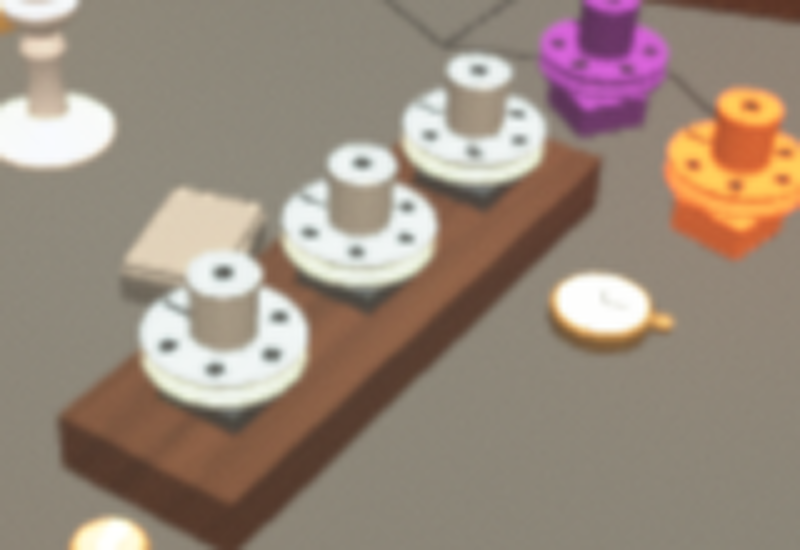

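```bash
cat >> h.py <<'E'
def go(o,x,y,z,yaw=None):
    "shift (cm) in tool axes, turn (deg) so that tool y lies along yaw (mod 180)"
    M=R.from_rotvec(o["tool_rot"]).as_matrix(); s=M.T@(np.array([x,y,z])-o["tool_pos"])*100
    cur=np.degrees(np.arctan2(M[1,1],M[0,1])); 
    return s.round(2),cur.round(2),None if yaw is None else round((-(yaw-cur)+90)%180-90,2)
E
python3 - <<'E'
from h import *
import pickle
from scipy.optimize import least_squares
D=pickle.load(open("d0.pkl","rb")); d=D["top"]; s=D["side"]
T=np.array([(198,189),(390,240),(583,290)])/4+[200,140]-.375
W=np.array([(197,198),(382,246),(566,293)])/4+[200,140]-.375
S=np.array([(223,272),(362,162),(479,70)])/5+[200,130]-.4
P=[]
for a,w,b in zip(T,W,S):
    r=least_squares(lambda p:np.r_[w2px(d,p)-a,w2px(s,p)-b],[.55,-.1,.09]); P.append(r.x)
    print("tri",r.x.round(4),"res",r.fun.round(2),"top@.09",px2w(d,*a,.09)[:2].round(4),"wheel",px2w(d,*w,.06)[:2].round(4),"side@.09",px2w(s,*b,.09)[:2].round(4))
P=np.array(P); v=P[0]-P[2]; print("len",np.linalg.norm(v),"yaw",np.degrees(np.arctan2(-v[0],v[1])))
o=ctrl.get_obs(); print(R.from_rotvec(o["tool_rot"]).as_matrix().round(3))
E
```

```text
tri [0.5817 0.0053 0.09  ] res [ 0.2   0.61 -0.64 -0.08] top@.09 [0.5829 0.0057] wheel [0.5818 0.0056] side@.09 [0.5804 0.0051]
tri [ 0.5575 -0.0912  0.0905] res [ 0.16  0.54 -0.6  -0.06] top@.09 [ 0.5586 -0.091 ] wheel [ 0.5581 -0.0912] side@.09 [ 0.5565 -0.0923]
tri [ 0.5339 -0.1889  0.0896] res [ 0.11  0.43 -0.52 -0.04] top@.09 [ 0.5348 -0.1885] wheel [ 0.5348 -0.1879] side@.09 [ 0.5326 -0.1885]
len 0.19998429539463192 yaw -13.805971688959865
[[ 0.9    0.436 -0.001]
 [ 0.436 -0.9    0.002]
 [ 0.    -0.002 -1.   ]]
```

Run:
```python
from h import *
o=ctrl.get_obs(); print(go(o,.5345,-.1885,.15,-14))
```

```text
(array([ 39.89, -22.17,   9.97]), np.float64(-64.17), np.float64(-50.17))
```

>>> {"api": "servo_tool", "payload": {
  "increments": [
    [[8.5,4,-2.2,0.8,0],[8.5,8,-4.4,1.6,0],[8.5,12,-6.6,2.4,0],[8.5,16,-8.8,3.2,0],[8.5,20,-11,4,0]]
  ],
  "newtons": 18
}}

```text
t: 0.6
tool_pos: [0.4049, -0.3746, 0.2095]
tool_rot: [-3.062, -0.701, 0.0]
contact_force: [1.4, -1.2, 0.4]
opening: 0.0854
grip_force: 0.0
```

>>> {"api": "servo_tool", "payload": {
  "increments": [
    [[8.5,4,-2.2,0.8,-8],[8.5,8,-4.4,1.6,-16],[8.5,12,-6.6,2.4,-24],[8.5,16,-8.8,3.2,-32],[8.5,20,-11.2,4,-40]]
  ]
}}

```text
t: 1.1
tool_pos: [0.5362, -0.1867, 0.1696]
tool_rot: [-2.632, -1.714, 0.0]
contact_force: [-0.8, 0.4, -0.2]
opening: 0.0849
grip_force: 0.0
```

>>> {"api": "servo_tool", "payload": {
  "increments": [
    [[8.5,0,0,0,-5],[8.5,0,0,0,-10],[8.5,0,0,0,-10],[8.5,0,0,0,-10]]
  ]
}}

```text
t: 1.5
tool_pos: [0.5354, -0.1884, 0.1699]
tool_rot: [-2.48, -1.928, 0.0]
contact_force: [0.1, -0.7, -0.5]
opening: 0.0846
grip_force: 0.0
```

Run:
```python
from h import *
o=ctrl.get_obs(); print(o["t"],o["tool_pos"],o["contact_force"],o["wrist_torque"],o["q"].round(2),go(o,.5345,-.1885,.085,-14))
```

```text
1.5 [ 0.53538758 -0.18839852  0.16993663] [ 0.06215573 -0.74002047 -0.51647221] [-0.01495871 -0.00790241  0.01222605] [-0.47 -0.02  1.82  0.    1.34 -0.22] (array([-0.03, -0.08,  8.49]), np.float64(-14.28), np.float64(-0.28))
```

>>> {"api": "servo_tool", "payload": {
  "increments": [
    [[6,0,0,3,0],[6,0,0,6,0],[6,0,-0.1,7.5,0],[6,0,-0.1,8.4,0],[6,0,-0.1,8.4,0]]
  ]
}}

```text
t: 2.0
tool_pos: [0.5339, -0.1881, 0.0853]
tool_rot: [-2.478, -1.928, 0.001]
contact_force: [0.5, 0.1, -0.0]
opening: 0.06
grip_force: 0.0
```

>>> {"api": "servo_tool", "payload": {
  "increments": [
    [[4,0,0,0,0],[3,0,0,0,0],[2.5,0,0,0,0],[2,0,0,0,0],[2,0,0,0,0]]
  ],
  "newtons": 18
}}

```text
t: 2.5
tool_pos: [0.5354, -0.1887, 0.088]
tool_rot: [2.477, 1.929, 0.001]
contact_force: [-2.7, 1.2, 6.3]
opening: 0.0288
grip_force: 20.9
```

>>> {"api": "servo_tool", "payload": {
  "increments": [
    [[2,0,0,0,0],[2,0,0,0,0],[2,0,0,0,0],[2,0,0,0,0],[2,0,0,0,0]]
  ]
}}

```text
t: 3.0
tool_pos: [0.5354, -0.1887, 0.088]
tool_rot: [2.477, 1.929, 0.001]
contact_force: [-1.9, 0.2, 5.6]
opening: 0.029
grip_force: 20.9
```

Run:
```python
from h import *
o=ctrl.get_obs(); print(o["t"],o["tool_pos"],o["contact_force"],o["wrist_torque"],o["opening"],o["grip_force"])
```

```text
3.0 [ 0.53543478 -0.18866743  0.08798811] [-1.92019997  0.23125595  5.63722283] [0.0487751  0.38881705 0.00209778] 0.029005735517901164 20.91037005186081
```

>>> {"api": "servo_tool", "payload": {
  "increments": [
    [[2,0,0,-0.2,0],[2,0,0,-0.2,-8],[2,0,0,-0.2,-16],[2,0,0,-0.2,-24],[2,0,0,-0.2,-32]]
  ]
}}

```text
t: 3.5
tool_pos: [0.5348, -0.1881, 0.0881]
tool_rot: [1.843, 2.543, 0.001]
contact_force: [0.5, -0.2, -1.9]
opening: 0.0289
grip_force: 20.2
```

>>> {"api": "servo_tool", "payload": {
  "increments": [
    [[2,0,0,0,-8],[2,0,0,0,-16],[2,0,0,0,-24],[2,0,0,0,-25],[2,0,0,0,-25]]
  ]
}}

```text
t: 4.0
tool_pos: [0.5346, -0.1881, 0.0882]
tool_rot: [-1.261, -2.878, -0.0]
contact_force: [0.4, -0.2, -1.0]
opening: 0.0294
grip_force: 20.3
```

>>> {"api": "servo_tool", "payload": {
  "increments": [
    [[2,0,0,0,0],[2,0,0,0,0],[2,0,0,0,0],[2,0,0,0,0],[2,0,0,0,0]]
  ]
}}

```text
t: 4.5
tool_pos: [0.5346, -0.1881, 0.0882]
tool_rot: [-1.257, -2.879, -0.0]
contact_force: [-0.3, 0.3, -2.0]
opening: 0.0291
grip_force: 20.2
```

Run:
```python
from h import *
o=ctrl.get_obs(); print(o["t"],o["tool_pos"],o["contact_force"],o["wrist_torque"],o["opening"],o["grip_force"],go(o,.5345,-.1885,.15,-14),o["q"].round(2))
```

```text
4.5 [ 0.5345993  -0.18812279  0.08818318] [-0.33472211  0.30318418 -1.99604557] [ 0.11569554 -0.07921737 -0.07692915] 0.02910312655039165 20.175133645534515 (array([-0.02, -0.03, -6.18]), np.float64(42.81), np.float64(56.81)) [-0.47  0.07  1.88  0.    1.19 -1.22]
```

>>> {"api": "servo_tool", "payload": {
  "increments": [
    [[4,0,0,0,0],[6,0,0,0,0],[6,0,0,-3,0],[6,0,0,-7,0],[6,0,0,-12,0]]
  ]
}}

```text
t: 5.0
tool_pos: [0.5333, -0.1876, 0.2075]
tool_rot: [-1.255, -2.875, -0.0]
contact_force: [0.5, -0.6, -0.9]
opening: 0.06
grip_force: 0.0
```

>>> {"api": "servo_tool", "payload": {
  "increments": [
    [[6,-2,0,0,8],[6,-4,0,0,16],[6,-6,0,0,24],[6,-8,0,0,32],[6,-10,0,0,40]]
  ]
}}

```text
t: 5.5
tool_pos: [0.6032, -0.2623, 0.2085]
tool_rot: [2.172, 2.269, -0.0]
contact_force: [-0.2, 0.7, -0.0]
opening: 0.0599
grip_force: 0.0
```

>>> {"api": "servo_tool", "payload": {
  "increments": [
    [[6,0,0,0,8],[6,0,0,0,17],[6,0,0,0,17],[6,0,0,0,17],[6,0,0,0,17]]
  ]
}}

```text
t: 6.0
tool_pos: [0.6026, -0.2615, 0.2084]
tool_rot: [2.476, 1.933, -0.0]
contact_force: [0.1, -0.4, 0.2]
opening: 0.0598
grip_force: 0.0
```

Run:
```python
from h import *
o=ctrl.get_obs(); print(o["t"],o["tool_pos"],o["wrist_torque"],go(o,.558,-.0912,.15,-14))
d=shot("top","pics/t1.png"); s=shot("side","pics/s1.png")
a=cv2.resize(d["img"][160:260,220:380],(640,400),interpolation=cv2.INTER_CUBIC)
b=cv2.resize(s["img"][130:220,200:360],(640,360),interpolation=cv2.INTER_CUBIC)
cv2.imwrite("pics/m1.png",np.vstack([a[:240],b])[:,:,::-1] if 0 else cv2.resize(np.vstack([a,b]),(480,570))[:,:,::-1])
```

```text
6.0 [ 0.60259602 -0.26148849  0.2084217 ] [ 0.01891217 -0.00057543 -0.04418273] (array([15.44, -8.46,  5.84]), np.float64(-14.05), np.float64(-0.05))
```

View pics/m1.png

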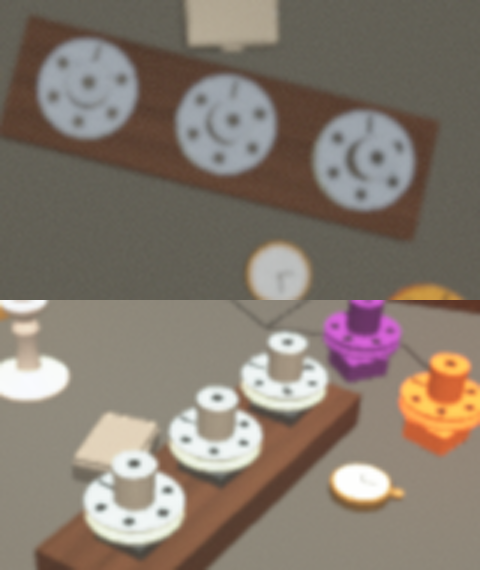

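The crop shows the right wheel's line at (370,122) back at home, so that wheel appears free. Next is the middle wheel.

>>> {"api": "servo_tool", "payload": {
  "increments": [
    [[6,4,-2.2,1.5,0],[6,8,-4.4,3,0],[6,12,-6.6,4.5,0],[6,15.4,-8.5,5.8,0],[6,15.4,-8.5,5.8,0]]
  ]
}}

```text
t: 6.6
tool_pos: [0.555, -0.0871, 0.1474]
tool_rot: [-2.469, -1.934, 0.004]
contact_force: [-0.1, -0.4, 0.0]
opening: 0.0599
grip_force: 0.0
```

>>> {"api": "servo_tool", "payload": {
  "increments": [
    [[6,0,0,2,0],[6,0,0,4,0],[6,0,0,5.5,0],[6,0,0,6.2,0],[5,0,0,6.2,0]]
  ]
}}

```text
t: 7.1
tool_pos: [0.5574, -0.0916, 0.0872]
tool_rot: [-2.477, -1.929, 0.002]
contact_force: [-0.5, -0.1, 0.9]
opening: 0.0497
grip_force: 0.0
```

>>> {"api": "servo_tool", "payload": {
  "increments": [
    [[4,0,0,0,0],[3,0,0,0,0],[2,0,0,0,0],[2,0,0,0,0],[2,0,0,-0.2,0]]
  ],
  "newtons": 18
}}

```text
t: 7.6
tool_pos: [0.5578, -0.0914, 0.0901]
tool_rot: [2.478, 1.93, 0.0]
contact_force: [-0.6, 0.2, -2.6]
opening: 0.0288
grip_force: 20.0
```

>>> {"api": "servo_tool", "payload": {
  "increments": [
    [[2,0,0,0,-8],[2,0,0,0,-16],[2,0,0,0,-24],[2,0,0,0,-32],[2,0,0,0,-40]]
  ]
}}

```text
t: 8.1
tool_pos: [0.558, -0.0914, 0.09]
tool_rot: [1.662, 2.665, 0.001]
contact_force: [1.2, -0.2, -0.7]
opening: 0.0294
grip_force: 20.5
```

>>> {"api": "servo_tool", "payload": {
  "increments": [
    [[2,0,0,0,-8],[2,0,0,0,-17],[2,0,0,0,-17],[2,0,0,0,-17],[2,0,0,0,-17]]
  ]
}}

```text
t: 8.6
tool_pos: [0.5579, -0.0914, 0.09]
tool_rot: [1.26, 2.878, 0.0]
contact_force: [0.8, 0.5, -3.8]
opening: 0.0289
grip_force: 20.4
```

Run:
```python
from h import *
o=ctrl.get_obs(); print(o["t"],o["tool_pos"],o["contact_force"],o["wrist_torque"],o["opening"],o["grip_force"],go(o,.558,-.0912,.15,-14),o["q"].round(2))
```

```text
8.6 [ 0.55787587 -0.09135364  0.0899761 ] [ 0.82917476  0.49232691 -3.84758848] [-0.05715307 -0.200887   -0.03638774] 0.028858976892562845 20.358709394931793 (array([ 0.  ,  0.02, -6.  ]), np.float64(42.72), np.float64(56.72)) [-0.29  0.07  1.88  0.    1.19 -1.04]
```

>>> {"api": "servo_tool", "payload": {
  "increments": [
    [[4,0,0,0,0],[6,0,0,0,0],[6,0,0,-3,0],[6,0,0,-7,0],[6,0,0,-12,0]]
  ]
}}

```text
t: 9.1
tool_pos: [0.5565, -0.091, 0.2096]
tool_rot: [-1.256, -2.875, 0.001]
contact_force: [0.6, -0.7, 1.1]
opening: 0.06
grip_force: 0.0
```

>>> {"api": "servo_tool", "payload": {
  "increments": [
    [[6,-3,0,0,0],[6,-6,0,0,0],[6,-10,0,0,0],[6,-14,0,0,0],[6,-14,0,0,0]]
  ]
}}

```text
t: 9.6
tool_pos: [0.6548, -0.1973, 0.2095]
tool_rot: [1.261, 2.877, -0.001]
contact_force: [-0.8, 0.3, 0.1]
opening: 0.06
grip_force: 0.0
```

>>> {"api": "servo_tool", "payload": {
  "increments": [
    [[6,0,0,0,0],[6,0,0,0,0],[6,0,0,0,0],[6,0,0,0,0],[6,0,0,0,0]]
  ]
}}

```text
t: 10.1
tool_pos: [0.6529, -0.1936, 0.2108]
tool_rot: [1.256, 2.879, -0.0]
contact_force: [-0.3, -0.3, -0.3]
opening: 0.0596
grip_force: 0.0
```

Run:
```python
from h import *
o=ctrl.get_obs(); print(o["t"],o["tool_pos"],o["wrist_torque"],go(o,.558,-.0912,.15,42.7),go(o,.582,.0055,.15,-14))
d=shot("top","pics/t2.png"); s=shot("side","pics/s2.png")
a=cv2.resize(d["img"][160:260,220:380],(640,400),interpolation=cv2.INTER_CUBIC)
b=cv2.resize(s["img"][130:220,200:360],(640,360),interpolation=cv2.INTER_CUBIC)
cv2.imwrite("pics/m2.png",cv2.resize(np.vstack([a,b]),(480,570))[:,:,::-1])
```

```text
10.1 [ 0.6528558  -0.19355041  0.21075792] [ 0.00288341  0.00166426 -0.01954631] (array([1.396e+01, 1.000e-02, 6.070e+00]), np.float64(42.86), np.float64(0.16)) (array([19.41,  8.34,  6.07]), np.float64(42.86), np.float64(56.86))
```

View pics/m2.png

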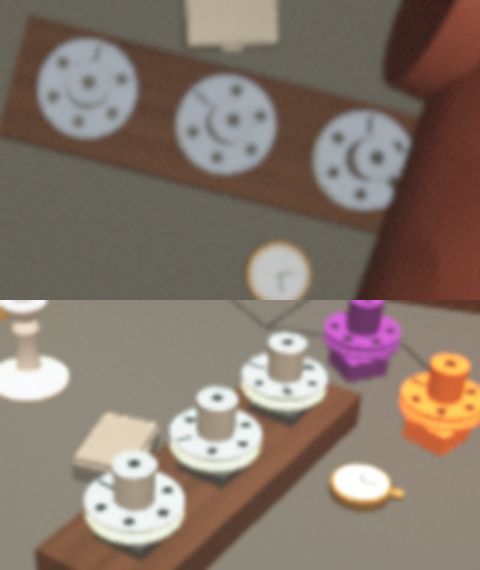

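The middle wheel stays turned, with its line at (203,98), about 55° from home. It is the binding one. I'll regrip it and lift it out.

>>> {"api": "servo_tool", "payload": {
  "increments": [
    [[6,4,0,1.5,0],[6,8,0,3,0],[6,12,0,4.5,0],[6,14,0,6.1,0],[6,14,0,6.1,0]]
  ]
}}

```text
t: 10.7
tool_pos: [0.5546, -0.0891, 0.1462]
tool_rot: [-1.252, -2.875, 0.001]
contact_force: [-0.1, -0.7, -1.1]
opening: 0.0601
grip_force: 0.0
```

>>> {"api": "servo_tool", "payload": {
  "increments": [
    [[6,0,0,2,0],[6,0,0,4,0],[6,0,0,5.5,0],[6,0,0,6.3,0],[5,0,0,6.3,0]]
  ]
}}

```text
t: 11.2
tool_pos: [0.5575, -0.0916, 0.0852]
tool_rot: [-1.257, -2.877, 0.0]
contact_force: [0.3, 0.2, 0.5]
opening: 0.0502
grip_force: 0.0
```

>>> {"api": "servo_tool", "payload": {
  "increments": [
    [[4,0,0,0,0],[3,0,0,0,0],[2,0,0,0,0],[2,0,0,0,0],[2,0,0,-0.2,0]]
  ],
  "newtons": 18
}}

```text
t: 11.7
tool_pos: [0.5579, -0.0915, 0.0881]
tool_rot: [1.257, 2.879, 0.0]
contact_force: [1.4, -1.5, -5.4]
opening: 0.0293
grip_force: 20.1
```

>>> {"api": "servo_tool", "payload": {
  "increments": [
    [[2,0,0,-0.5,0],[2,0,0,-1,0],[2,0,0,-1.5,0],[2,0,0,-2,0],[2,0,0,-2.5,0]]
  ]
}}

```text
t: 12.2
tool_pos: [0.5577, -0.0912, 0.1137]
tool_rot: [-1.257, -2.879, -0.0]
contact_force: [-0.1, 0.4, -3.6]
opening: 0.0291
grip_force: 20.4
```

>>> {"api": "servo_tool", "payload": {
  "increments": [
    [[2,0,0,-1.5,0],[2,0,0,-3.5,0],[2,0,0,-5.5,0],[2,0,0,-7.5,0],[2,0,0,-8.5,0]]
  ]
}}

```text
t: 12.7
tool_pos: [0.559, -0.0917, 0.2018]
tool_rot: [1.255, 2.875, 0.001]
contact_force: [0.4, -0.3, -2.9]
opening: 0.0291
grip_force: 20.5
```

Run:
```python
from h import *
import pickle
o=ctrl.get_obs(); print(o["t"],o["tool_pos"],o["contact_force"],o["wrist_torque"],o["opening"],o["grip_force"],go(o,.533,.247,.20))
d=pickle.load(open("d0.pkl","rb"))["top"]
m=((d["img"][:,:,0]>70)&(d["img"][:,:,1]<45)).astype(np.uint8); m[:176]=0;m[255:]=0;m[:,:85]=0;m[:,180:]=0
(c,sz,an)=cv2.minAreaRect(cv2.findNonZero(m)); print(c,sz,an,px2w(d,*c,.03))
s=shot("side","pics/s3.png"); b=cv2.resize(s["img"][60:240,180:380],(600,540),interpolation=cv2.INTER_CUBIC); cv2.imwrite("pics/m3.png",b[:,:,::-1])
```

```text
12.7 [ 0.55900513 -0.09170173  0.20179829] [ 0.3908176  -0.29229454 -2.92087647] [-0.06592702 -0.05343964  0.05904192] 0.029137939873105027 20.476137399673462 (array([26.61, 21.12,  0.13]), np.float64(42.83), None)
(130.76177978515625, 211.0970458984375) (79.15078735351562, 73.85872650146484) 4.39870548248291 [0.53445348 0.25510299 0.03      ]
```

View pics/m3.png

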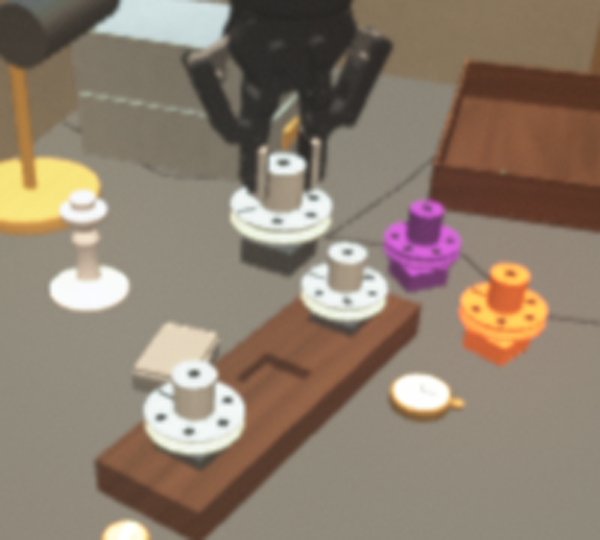

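The latch wheel is held upright and clear of its socket. I'll carry it to the tin.

>>> {"api": "servo_tool", "payload": {
  "increments": [
    [[2,1.3,1.05,0,0],[2,3.9,3.1,0,0],[2,6.5,5.2,0,0],[2,9.1,7.3,0,0],[2,11.7,9.3,0,0]]
  ]
}}

```text
t: 13.25
tool_pos: [0.5453, 0.0597, 0.1968]
tool_rot: [-1.256, -2.877, 0.001]
contact_force: [0.9, -0.0, -4.3]
opening: 0.029
grip_force: 20.4
```

>>> {"api": "servo_tool", "payload": {
  "increments": [
    [[2,2.6,2.1,0,0],[2,5.2,4.1,0,0],[2,7.8,6.2,0,0],[2,10.4,8.3,0,0],[2,13,10.3,0,0]]
  ]
}}

```text
t: 13.75
tool_pos: [0.5322, 0.2249, 0.1967]
tool_rot: [-1.255, -2.877, 0.002]
contact_force: [0.6, 0.3, -3.3]
opening: 0.0293
grip_force: 20.4
```

>>> {"api": "servo_tool", "payload": {
  "increments": [
    [[2,1.3,1,0,0],[2,1.9,1.5,0,0],[2,1.9,1.5,0,0],[2,1.9,1.5,0,0]]
  ]
}}

```text
t: 14.15
tool_pos: [0.5318, 0.2463, 0.1979]
tool_rot: [-1.258, -2.879, 0.002]
contact_force: [0.3, -1.4, -3.7]
opening: 0.0293
grip_force: 20.5
```

Run:
```python
from h import *
o=ctrl.get_obs(); print(o["t"],o["tool_pos"],o["contact_force"],o["opening"],o["grip_force"],go(o,.533,.249,.073),o["q"].round(2))
s=shot("side","pics/s4.png"); cv2.imwrite("pics/m4.png",cv2.resize(s["img"][:,50:350],None,fx=1.5,fy=1.5)[:,:,::-1])
```

```text
14.15 [0.53176884 0.24629769 0.19788908] [ 0.31285803 -1.40567775 -3.72785063] 0.029277102999767303 20.523686707019806 (array([ 0.12,  0.29, 12.49]), np.float64(42.8), None) [ 0.31 -0.    1.76 -0.    1.39 -0.44]
```

View pics/m4.png

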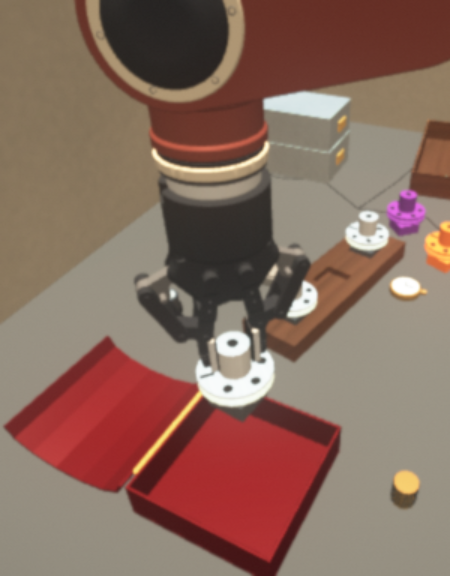

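The wheel is held above the tin with its line still turned. I'll lower it quickly at first, then slowly over the last part.

>>> {"api": "servo_tool", "payload": {
  "increments": [
    [[2,0,0,2,0],[2,0,0,4.5,0],[2,0,0,7,0],[2,0,0,9.5,0],[2,0,0,11,0]]
  ]
}}

```text
t: 14.7
tool_pos: [0.5309, 0.2455, 0.086]
tool_rot: [-1.259, -2.876, 0.004]
contact_force: [0.1, 0.4, -3.3]
opening: 0.0287
grip_force: 20.5
```

>>> {"api": "servo_tool", "payload": {
  "increments": [
    [[2,0,0,0.2,0],[2,0,0,0.4,0],[2,0,0,0.6,0],[2,0,0,0.8,0],[2,0,0,0.9,0]]
  ]
}}

```text
t: 15.2
tool_pos: [0.5324, 0.2473, 0.0802]
tool_rot: [1.256, 2.878, 0.002]
contact_force: [0.0, -0.2, -3.9]
opening: 0.0294
grip_force: 20.5
```

>>> {"api": "servo_tool", "payload": {
  "increments": [
    [[2,0,0,0.1,0],[2,0,0,0.2,0],[2,0,0,0.3,0],[2,0,0,0.35,0],[2,0,0,0.35,0]]
  ]
}}

```text
t: 15.7
tool_pos: [0.5318, 0.2471, 0.0757]
tool_rot: [-1.257, -2.879, 0.0]
contact_force: [0.2, -0.4, -3.3]
opening: 0.0291
grip_force: 20.5
```

>>> {"api": "servo_tool", "payload": {
  "increments": [
    [[2,0,0,0.05,0],[2,0,0,0.1,0],[2,0,0,0.15,0],[2,0,0,0.2,0],[2,0,0,0.2,0]]
  ]
}}

```text
t: 16.2
tool_pos: [0.5318, 0.2471, 0.0737]
tool_rot: [-1.257, -2.879, 0.0]
contact_force: [0.3, -0.2, -3.2]
opening: 0.0293
grip_force: 20.5
```

>>> {"api": "servo_tool", "payload": {
  "increments": [
    [[2,0,0,0.03,0],[2,0,0,0.06,0],[2,0,0,0.09,0],[2,0,0,0.1,0],[2,0,0,0.1,0]]
  ]
}}

```text
t: 16.7
tool_pos: [0.5318, 0.2471, 0.0728]
tool_rot: [-1.257, -2.879, -0.0]
contact_force: [1.2, -0.7, -3.4]
opening: 0.0291
grip_force: 20.5
```

>>> {"api": "servo_tool", "payload": {
  "increments": [
    [[2,0,0,0.03,0],[2,0,0,0.06,0],[2,0,0,0.09,0],[2,0,0,0.1,0],[2,0,0,0.1,0]]
  ]
}}

```text
t: 17.2
tool_pos: [0.532, 0.2471, 0.0727]
tool_rot: [1.257, 2.879, -0.0]
contact_force: [-3.6, -2.9, 5.7]
opening: 0.0292
grip_force: 21.4
```

>>> {"api": "servo_tool", "payload": {
  "increments": [
    [[2,0,0,0.03,0],[2,0,0,0.06,0],[2,0,0,0.06,0],[2,0,0,0.06,0],[2,0,0,0.06,0]]
  ]
}}

```text
t: 17.7
tool_pos: [0.5321, 0.2471, 0.0726]
tool_rot: [1.257, 2.879, -0.0]
contact_force: [-5.2, -2.4, 8.4]
opening: 0.0289
grip_force: 21.7
```

>>> {"api": "servo_tool", "payload": {
  "increments": [
    [[2,0,0,-0.1,0],[2,0,0,-0.1,0],[3.2,0,0,-0.1,0],[4,0,0,-0.1,0],[6,0,0,-0.1,0]]
  ]
}}

```text
t: 18.2
tool_pos: [0.532, 0.2472, 0.072]
tool_rot: [1.257, 2.879, 0.001]
contact_force: [-0.9, -0.6, 1.1]
opening: 0.0533
grip_force: 0.0
```

>>> {"api": "servo_tool", "payload": {
  "increments": [
    [[6,0,0,0,0],[6,0,0,-2,0],[6,0,0,-6,0],[6,0,0,-10,0],[6,0,0,-14,0]]
  ]
}}

```text
t: 18.7
tool_pos: [0.5316, 0.2471, 0.2134]
tool_rot: [-1.257, -2.879, 0.0]
contact_force: [1.0, 0.6, -0.0]
opening: 0.0601
grip_force: 0.0
```

>>> {"api": "servo_tool", "payload": {
  "increments": [
    [[6,-4,-4,0,0],[6,-8,-8,0,0],[6,-12,-12,0,0],[6,-16,-16,0,0],[6,-16,-16,0,0]]
  ]
}}

```text
t: 19.2
tool_pos: [0.523, 0.018, 0.2123]
tool_rot: [1.26, 2.877, -0.001]
contact_force: [-0.8, 1.4, 0.6]
opening: 0.0598
grip_force: 0.0
```

>>> {"api": "servo_tool", "payload": {
  "increments": [
    [[6,0,0,0,0],[6,0,0,0,0],[6,0,0,0,0],[6,0,0,0,0],[6,0,0,0,0]]
  ]
}}

```text
t: 19.7
tool_pos: [0.5233, 0.022, 0.2121]
tool_rot: [-1.254, -2.88, -0.0]
contact_force: [-0.2, 0.2, 0.3]
opening: 0.06
grip_force: 0.0
```

Run:
```python
from h import *
o=ctrl.get_obs(); print(o["t"],o["tool_pos"],o["contact_force"])
d=shot("top","pics/t5.png"); s=shot("side","pics/s5.png")
a=cv2.resize(d["img"][100:300,80:400],(560,350),interpolation=cv2.INTER_CUBIC)
b=cv2.resize(s["img"][120:384,50:370],(560,250))
b=s["img"][150:384,90:370]; b=cv2.resize(b,(294,246))
cv2.imwrite("pics/m5.png",np.vstack([a,np.hstack([b,np.zeros((246,266,3),np.uint8)])])[:,:,::-1])
```

```text
19.7 [0.52328966 0.02199892 0.212132  ] [-0.1850681   0.2256398   0.31850357]
```

View pics/m5.png

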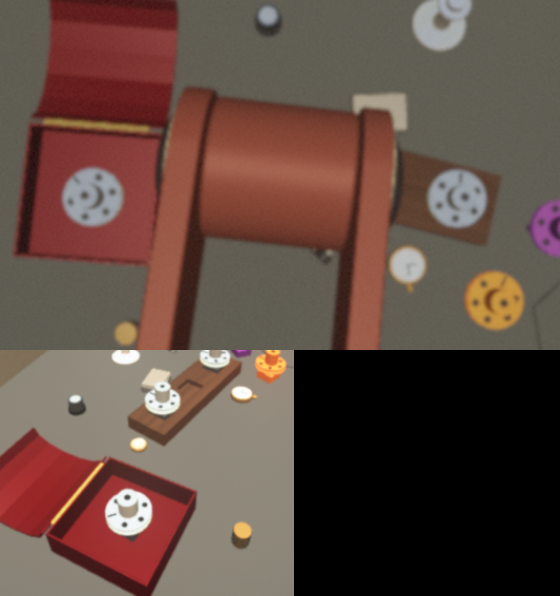

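The wheel stands upright in the tin with its line still turned. The other two are seated at home, nothing else has moved, and the arm is clear, so I'm handing in.

```bash
python3 -c "
from station import ctrl
print(ctrl.finish_job())"
```

```text
the job is handed in; nothing more can be done
None
```

The middle latch wheel was the one that binds: it stayed turned when I let go, and it now stands upright and still turned on the tin's floor; the other two are seated at home (I turned only one of them, having found the binder second), and the job is handed in.

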